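Clamp a headlamp's repaired ear with a T-screw and cure it

ROBOT

A 6-joint arm with a two-finger parallel gripper is mounted at the origin on the work surface. World frame = base frame: x ahead of the robot, y to its left, z up, the work surface at z = 0. Lengths are in m, angles in degrees, forces in N, time in s.
With the tool pointing down it reaches from about 0.4 to 0.825 m from the base axis. Payload 7 kg.
Tool frame: the origin (TCP) lies on the centre line of the jaws, within the pads' length; the fingertips stand 14 mm ahead of it and the grasp point (between the pads) lies 5 mm behind it; z points along the fingers, x is the direction in which the jaws open and shut, and the axes are right-handed (so a half turn about z gives the same grasp; the last joint's range is limited). The gripper opens to 88 mm and grips with 3 to 60 N. Pads are 19 mm wide; open, the fingers measure 130 mm over their backs; the gripper's body (78 mm by 193 mm) begins 47 mm behind the grasp point.
Start: joints at [84.288, 20.546, 0.682, 0, -70.136, -16.507], TCP at [0.255, 0.625, 0.241] pointing down, gripper open.
Joint ranges: [-176.03, 176.03], [-82.01, 121.73], [-58.28, 71.71], [-173.87, 95.51], [-174.79, -0.11], [-173.66, 173.66]. Speed limits (degrees/s): [136.94, 136.94, 172.46, 180, 180, 180].

INTERFACE

Orientations are given as [roll, pitch, yaw] about the fixed x, y, z axes, in that order (R = Rz(yaw) Ry(pitch) Rx(roll)).
In Python, from plant import * gives the robot as it stands.
- The arm moves only by the shell command python3 -m handwheel 'ROWS' [OPENING]. ROWS is JSON, a list of rows, each a list of 2 entries, a list of its own where there are three numbers: the shift along the tool's x, y, z each as a share of 0.2 m, from -1 to 1, then the turn, a rotation vector about the tool's x, y, z each as a share of 360 degrees, from -1 to 1. In form: [[[tx, ty, tz], [ax, ay, az]], ...]. A call has 1 to 5 rows; each row is the pose to reach, as a shift and turn from the pose commanded when the call began, along the tool's axes at that moment, turning the shorter way round; what a row does not reach only later rows make up. A row lasts 1/12 s, in which the tool goes at most 41.7 mm and 7.16 degrees, less where a joint would pass 70% of its speed; a pose out of reach is approached as far as the arm can. A call with a number of a shift or a turn outside -1 to 1 is refused whole. A call with a gripper value outside its range is refused whole. OPENING is the closure, from -1 (fully open) to 1 (shut), set as the call begins (- or left out, the last holds). The fingers move at their own pace and stop on an object; the grip force is fixed at half the most. Time passes only in rows, so rows that repeat a pose let the fingers close. It gives the time, the measured TCP pose, the force and the opening at its end, in the units of the state.
- get_obs(): the state, without advancing time (a new reading comes with each control period).
- snapshot(name): name is "scene" or "top"; returns a dict with "color" (480x640x3 uint8, red, green, blue), "z_map" (480x640 float32, m along the optical axis (not along the pixel's ray), 0 where there is no reading), "intrinsics" (3x3 intrinsics, pixels), "rvec" (rotation vector, rad) and "tvec" (3), from world to camera coordinates, as OpenCV has them. Camera axes: x right, y down, z forward; pixel columns grow to the right and rows downward; lengths in m; the calibration is good to about 2 mm. A picture is of the moment at which its call begins.
- close_job(): hands the job in, once; it reports no verdict.
The state is a dict: "clock": time; "joint_pos": joint angles; "qvel": joint speeds; "tau": joint torques, N m; "tool_pos": TCP position; "orientation": TCP orientation; "force": force on the tool from outside, world axes, zero at the start; "moment": the same for the moment, N m; "opening": finger opening in m.
Only numpy, scipy, OpenCV 4.12 (cv2) and the standard library are available. Lean on these libraries where they do the work, as an engineer would, in place of code of your own. Each camera call takes 0.05 s, during which the arm holds its last target. There are 200 camera calls.

TASK

Screw the T-handled clamp fully home, clockwise seen from above, so that its foot bears on the headlamp's repaired mounting ear. Then pick up the curing lamp and hold it steady, window down and level, straight above the steel washer on the ear and 2 to 5 cm clear of it, for two seconds without touching the fixture, and lay it back flat on its grey pad, wholly on the pad. Do not knock the headlamp, and leave everything else on the bench where it stands.

Things in the scene. Friction and masses are not known exactly. Their poses are not given: they have to be found in the camera images.
- fixture: Plywood board (x -110..110, y -300..100 mm, 12 thick), fixed to the bench. Origin on the bench under the screw's vertical axis, z up. On it a steel bridge along x, 134 x 36 mm, top at z = 112, with a 30 mm collar to z = 130. A black ear, 36 mm wide, 6 thick, top at z = 51, runs along y under the bridge to a round eye of radius 25 at y = 115, overhanging the board.
- headlamp: Black headlamp with clear lens, fixed on the board (the fixture's origin and axes). Fills x -125..141, y -278..-88 mm, up to z = 265. It stands close to the T-handle on the fixture's -y side, higher than the handle, and leaves no room there for a gripper at a handle end; the +y half of the sweep is free.
- screw (a joint): Angle of the T-handle, rad, 0 to 9.0; grows as it turns clockwise seen from above (tightening). 9.0 is the hard stop, foot on the ear; it starts 4.9 to 7.2 rad short. It rubs with about 0.5 N m and stays where it is left. The handle keeps its height; the 30 mm foot under the bridge sinks 2 mm per rad.
- hub (a point): Centre of the T-handle's bar, on the screw axis, 150 mm above the bench. The bar is a level steel rod 12 mm thick with ball ends of 18 mm, 154 mm long over all; in its middle is a dark hub 34 mm wide rising to 20 mm above the bar's centre line.
- end_a (a point): Point on the bar's centre line 60 mm from the axis, near one end (turns with it).
- end_b (a point): The like point near the other end, 60 mm on the opposite side of the axis. At joint value q the direction from hub to end_a, as an angle counter-clockwise about z in the fixture's frame, is 1.05 + 9.0 - q rad.
- washer (a point): Centre of the top of the steel washer (24 mm wide) on the ear's round eye, 53 mm above the bench, 115 mm from the screw axis on the fixture's +y side: the spot to cure.
- lamp: Curing lamp, a grey stick 135 x 26 x 26 mm along its own x with a round black head 38 mm wide and 38 mm high at its +x end; 160 g, about 172 mm long over all. Origin at the height of its underside, below the middle; it lies flat with z up. Stick from z = 12 to z = 38, with a small foot under the tail.
- window (a point): Centre of the round window in the underside of the lamp's head, 70 mm from the origin along the lamp's +x, z = 0; the light leaves downward (lamp -z).
- grip (a point): Good place to grip the stick across its 26 mm width, near the centre of mass: lamp x = -5, z = 25 mm.
- tail (a point): Underside of the lamp's tail end, lamp x = -78, z = 0.
- pad: Grey pad 240 (x) x 90 (y) x 4 mm, fixed to the bench; origin at its centre on the bench. The lamp starts lying on it roughly along its x.
- primer: Small metal can 38 mm wide, 85 mm high, standing on the fixture's board between bridge and eye, to the +x side. Origin under its centre.
- cleaner: White bottle 60 mm wide, 190 mm high, standing close by the board on the fixture's +x side. Origin under its centre.
- jar: Glass jar 60 mm wide, 70 mm high, close by the board on the robot's side. Origin under its centre.
- driver: Screwdriver 190 mm long lying beside the pad.
- tape: Roll of tape 64 mm wide, 24 mm high, lying beside the pad.
There are look-alikes about, which are no part of the job. Of the things that look like the lamp, take the one that is farthest to the robot's right at the start.

How it is judged:
By the outcome, as a careful person would: the job done as asked, in the order asked, and still so for the second after the job is handed in, with the robot touching nothing.
It also fails if it takes over 72 s, if anything falls off the work surface, if the arm or the gripper's body presses on something with over 40 N, if the wrist force passes 120 N, or if a joint passes its speed limit or range.

## Working session

There is one attempt and no reset: what is moved stays moved. The work goes in short steps, Python scripts to look and compute and a shell command to move; the robot and the scene stay as the last step left them, time stands still between calls to the robot, and variables do not carry over. Pictures are saved under pics/ and viewed, about 8 in all and at most 12, crops included, and the job is handed in when it is done.

```bash
ls; mkdir -p pics; python3 - <<'E'
from plant import *
import cv2,numpy as np
print(get_obs())
for n in("scene","top"):
    s=snapshot(n); cv2.imwrite(f"pics/{n}0.png",s["color"][:,:,::-1]); np.savez(f"pics/{n}0.npz",**s)
    print(n,s["intrinsics"].tolist(),s["rvec"],s["tvec"])
E
```

```text
pics
{'clock': 0.0, 'joint_pos': array([ 8.42878490e+01,  2.05939733e+01,  6.32916118e-01, -1.98219618e-02,
       -7.01344632e+01, -1.65056216e+01]), 'qvel': array([ 0.02885767, -0.01515747,  0.01677705,  0.02747894,  0.01759524,
        0.05333793]), 'tau': array([-4.30179380e-04, -5.82731795e+01,  2.93040276e+01,  6.99705765e+00,
        6.80319834e-03, -1.55247690e-04]), 'tool_pos': array([0.25509911, 0.62443876, 0.23958843]), 'orientation': array([-1.79990725e+02, -9.68784679e-02, -1.12224532e+02]), 'force': array([-0.31209505,  0.34591819,  0.74432088]), 'moment': array([-0.04058696,  0.02001016,  0.0620833 ]), 'opening': 0.08738062332557209}
scene [[481.69825186720584, 0.0, 312.4346376323015], [0.0, 481.69825186720584, 242.10705073229437], [0.0, 0.0, 1.0]] [ 1.64059564  2.02673715 -0.704484  ] [-0.13312889 -0.40528065  1.51954209]
top [[481.3272195814237, 0.0, 319.9302721258568], [0.0, 481.3272195814237, 237.55634252195316], [0.0, 0.0, 1.0]] [ 2.14491104 -2.15165183  0.18396796] [0.23025164 0.54625693 1.1781136 ]
```

View pics/scene0.png

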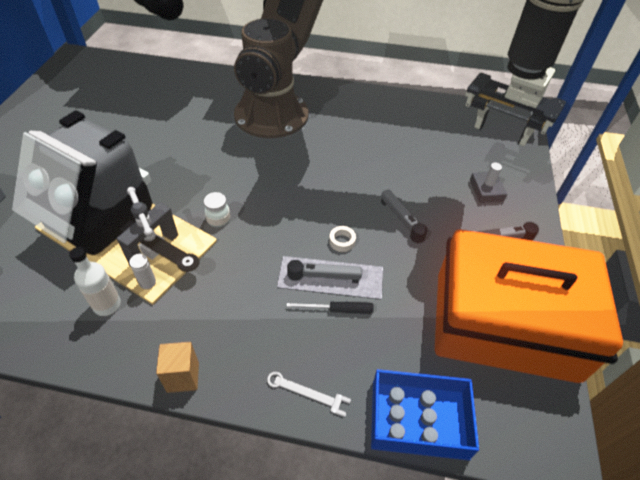

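View pics/top0.png

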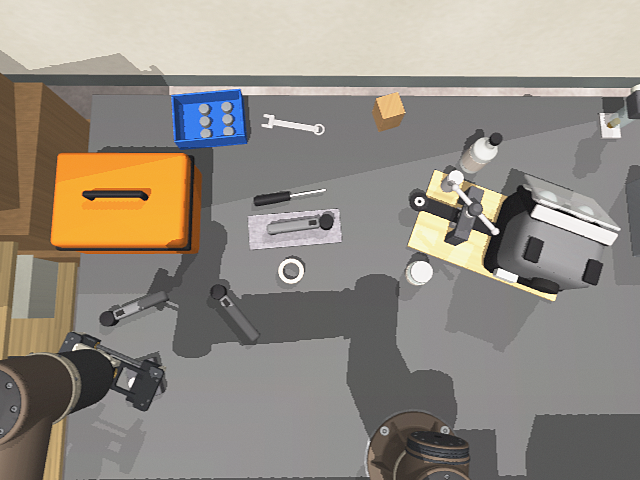

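The top view has the bar from about (457,180) to (496,233), the washer at (419,201) and the primer can near (455,178). The target lamp lies on the pad, head at (326,222). It is the one farthest to the robot's right; the look-alikes are at (135,305) and (235,315). Next I measure with depth.

```bash
cat > h.py <<'E'
import numpy as np,cv2
def load(f): return dict(np.load(f))
def cloud(s):
    K=s["intrinsics"];R=cv2.Rodrigues(s["rvec"])[0];z=s["z_map"]
    v,u=np.mgrid[:z.shape[0],:z.shape[1]]
    c=np.stack([(u-K[0,2])/K[0,0]*z,(v-K[1,2])/K[1,1]*z,z],-1)
    w=(c-s["tvec"])@R; w[z==0]=np.nan
    return w
def ray(s,u,v,h):
    K=s["intrinsics"];R=cv2.Rodrigues(s["rvec"])[0]
    d=R.T@np.array([(u-K[0,2])/K[0,0],(v-K[1,2])/K[1,1],1]);o=-R.T@s["tvec"]
    return o+d*(h-o[2])/d[2]
def proj(s,p):
    return cv2.projectPoints(np.array(p,float).reshape(-1,1,3),s["rvec"],s["tvec"],s["intrinsics"],None)[0][:,0]
E
python3 - <<'E'
from h import *
s=load("pics/top0.npz");w=cloud(s);z=w[...,2];hsv=cv2.cvtColor(s["color"],cv2.COLOR_RGB2HSV)
def rg(u0,u1,v0,v1):
    m=np.zeros(z.shape,bool);m[v0:v1,u0:u1]=1;return m
np.set_printoptions(precision=4,suppress=True)
def rect(m,n):
    P=w[m][:,:2]; r=cv2.minAreaRect((P*1000).astype(np.float32)); print(n,m.sum(),"med",np.median(w[m],0),"rect",r)
# board
fix=rg(400,560,165,305)
rect(fix&(hsv[...,0]>12)&(hsv[...,0]<32)&(hsv[...,1]>60)&(abs(z-.012)<.008),"board")
bar=rg(435,510,165,245)&(z>.140)&(z<.18); rect(bar,"bar"); 
rect(rg(435,510,165,245)&(z>.160)&(z<.18),"hubtop")
rect(rg(435,510,165,245)&(z>.105)&(z<.118),"bridge")
rect(rg(400,450,185,215)&(abs(z-.052)<.006),"ear")
wm=rg(405,435,190,215)&(s["color"].min(-1)>150);print("washer px",np.argwhere(wm).mean(0)[::-1]);rect(wm,"washer")
print(ray(s,*np.argwhere(wm).mean(0)[::-1],.053))
pad=rg(240,350,200,255)
rect(pad&(abs(z-.004)<.004)&(s["color"].min(-1)>110),"pad")
lam=pad&(z>.022);rect(lam,"lamp")
rect(pad&(z>.022)&(s["color"].max(-1)<60),"lamphead")
for n,a,h in(("jar",(400,440,255,290),.07),("can",(440,470,165,195),.085),("cleaner",(455,505,125,175),.15),("tape",(272,310,252,288),.024),("driver",(245,330,180,212),.01)):
    rect(rg(*a)&(z>h*.75)&(z<h*1.4),n)
print(np.round(z[170:245:5,440:510:5]*1000))
i=cv2.resize(s["color"][150:270,390:550,::-1],None,fx=5,fy=5,interpolation=cv2.INTER_CUBIC);cv2.imwrite("pics/c1.png",i)
E
```

```text
board 2484 med [ 0.5626 -0.1349  0.012 ] rect ((561.9411010742188, -222.265869140625), (397.6653747558594, 222.5389404296875), 68.90179443359375)
bar 560 med [ 0.5883 -0.1317  0.1567] rect ((592.3750610351562, -147.07034301757812), (181.74325561523438, 51.09061813354492), 45.532752990722656)
hubtop 167 med [ 0.5929 -0.1295  0.1663] rect ((584.3543701171875, -140.47238159179688), (180.63742065429688, 30.734233856201172), 44.07779312133789)
bridge 683 med [ 0.5778 -0.127   0.1117] rect ((582.294189453125, -166.23553466796875), (115.6292495727539, 134.64248657226562), 68.83818817138672)
ear 594 med [ 0.6288 -0.0442  0.0516] rect ((644.0072021484375, -50.03196334838867), (103.96037292480469, 76.39389038085938), 87.30196380615234)
washer px [423.78   201.0533]
washer 150 med [ 0.6419 -0.0379  0.015 ] rect ((640.515869140625, -50.714359283447266), (59.905067443847656, 76.70730590820312), 27.364852905273438)
[ 0.6385 -0.0359  0.053 ]
pad 3596 med [0.5695 0.2981 0.003 ] rect ((581.8533325195312, 294.63433837890625), (288.02545166015625, 144.68524169921875), 89.87004852294922)
lamp 814 med [0
[... 1384 characters left out ...]
. 113. 116. 115.  13.  13.  13.  17.  -1.]
 [ 12.   8.  11.  12.  44. 151. 112. 118. 111.  15.  16.  14.  14.  59.]
 [ 55.  50.  11.  14.  16. 114. 162. 171. 165.  11.  11.  14.  15.  73.]
 [ 50.  52.  49.  50.  91. 128. 160. 166. 164.  16.   9.  10.  47.  85.]
 [ 46.  52.  57.  51. 111. 119. 144. 155. 151.  10.  13.  12.  59.  99.]
 [ 15.  16.  50.  51. 110. 115. 111.  53.  55. 155.  11.  14.  72. 101.]
 [ 16.  12.  32.  94. 112. 112. 110.  50.  51.  50. 157.  47.  80. 111.]
 [ 14.   8.  11. 114. 110. 114. 114.  46.  55.  53. 149. 158.  99. 126.]
 [ 10.  19.  74. 110. 117. 109.  13.  11.  18.  11.  51.  76. 105. 140.]
 [ 13.  33.  54.  72.  88. 105.  15.  15.  19.  10.  49.  87. 104. 149.]]
```

View pics/c1.png

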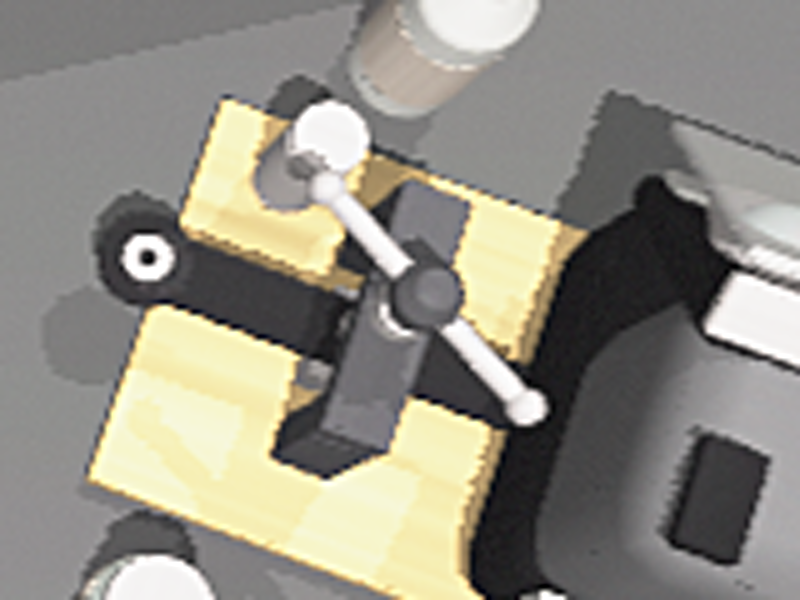

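The crop shows the washer at about (419.6,201.4) px. The ball ends are at (455.4,187.4) and (495,231.4), and the hub top at (475.2,208.8). The can top lies just beyond the near ball end.

```bash
python3 - <<'E'
from h import *
np.set_printoptions(precision=4,suppress=True)
s=load("pics/top0.npz");w=cloud(s);z=w[...,2];hsv=cv2.cvtColor(s["color"],cv2.COLOR_RGB2HSV)
W=ray(s,419.5,201.3,.053);A=ray(s,455.3,187.3,.15);B=ray(s,494.9,231.3,.15);H=ray(s,475.1,208.7,.17)
print("W",W,"A",A,"B",B,"mid",(A+B)/2,"H",H,"len",np.linalg.norm(A-B))
h=(A+B)/2*.5+H*.5
d=W-h;print("dist",np.hypot(*d[:2]),"yaw of y_fix",np.degrees(np.arctan2(d[1],d[0])), "A ang",np.degrees(np.arctan2(*(A-B)[1::-1])))
# second view
t=load("pics/scene0.npz");print("scene px hub,A,B,W:",proj(t,np.array([[*h[:2],.17],A,B,W])))
cv2.imwrite("pics/c2.png",cv2.resize(t["color"][150:310,50:230,::-1],None,fx=3.5,fy=3.5,interpolation=cv2.INTER_CUBIC))
# lamp: masks in px by height and component
m=(z>.025)&(z<.06);m[:, :245]=0;m[:,345:]=0;m[:205]=0;m[245:]=0
n,l,st,c=cv2.connectedComponentsWithStats(m.astype(np.uint8));k=1+np.argmax(st[1:,4]);print("lamp",st[k],c[k]);P=w[l==k]
r=cv2.minAreaRect((P[:,:2]*1000).astype(np.float32));print(r)
dk=(l==k)&(s["color"].max(-1)<60);print("head",c[k],np.argwhere(dk).mean(0)[::-1],w[dk].mean(0))
cv2.imwrite("pics/c3.png",cv2.resize(s["color"][170:290,230:360,::-1],None,fx=5,fy=5,interpolation=cv2.INTER_CUBIC))
E
```

```text
W [ 0.6379 -0.025   0.053 ] A [ 0.6489 -0.0884  0.15  ] B [ 0.5438 -0.1757  0.15  ] mid [ 0.5963 -0.132   0.15  ] H [ 0.5931 -0.1254  0.17  ] len 0.13655488538013943
dist 0.11237128156173438 yaw of y_fix 67.3948550795402 A ang 39.722622084797074
scene px hub,A,B,W: [[136.9888 202.8235]
 [146.4874 230.7381]
 [129.4687 189.7429]
 [185.6922 259.7778]]
lamp [266 214  67  21 741] [300.5385 224.4669]
((578.8665771484375, 280.4092102050781), (36.550018310546875, 169.76150512695312), 9.470956802368164)
head [300.5385 224.4669] [322.6615 221.6154] [0.5882 0.2214 0.0398]
```

```bash
python3 - <<'E'
import cv2,numpy as np
a=cv2.imread("pics/c2.png");b=cv2.imread("pics/c3.png");print(a.shape,b.shape)
a=cv2.resize(a,None,fx=.62,fy=.62);b=cv2.resize(b,None,fx=.62,fy=.62)
o=np.zeros((max(a.shape[0],b.shape[0]),a.shape[1]+b.shape[1],3),np.uint8);o[:a.shape[0],:a.shape[1]]=a;o[:b.shape[0],a.shape[1]:]=b;cv2.imwrite("pics/c4.png",o);print(a.shape,b.shape)
E
```

```text
(560, 630, 3) (600, 650, 3)
(347, 391, 3) (372, 403, 3)
```

View pics/c4.png

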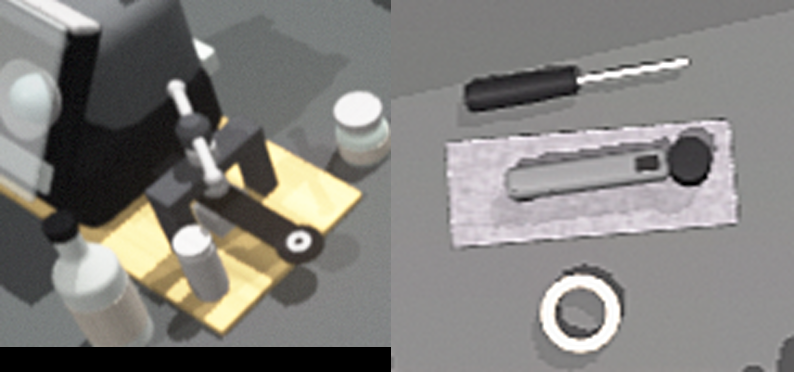

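The bar's mid-point, the washer distance (115 mm, as specified) and the board angle all agree. That gives:
- **Hub:** about (0.5965, -0.1315), with the fixture y axis at 68.9° yaw.
- **Screw:** end_a at 60.8° in the fixture frame, so q ≈ 2.71, with about one full clockwise turn to go.

I will push the bar with closed fingers through the free +y half, keeping the tool's x axis along fixture -x and its y axis along fixture +y.

```bash
for i in 1 2 3 4; do :; done
python3 -m handwheel '[[[0.63,-0.736,0],[0,0,0]],[[0.63,-0.736,0],[0,0,0]],[[0.63,-0.736,0],[0,0,0]],[[0.63,-0.736,0],[0,0,0]],[[0.63,-0.736,0],[0,0,0]]]' 1
python3 -m handwheel '[[[0.63,-0.736,0],[0,0,0]],[[0.63,-0.736,0],[0,0,0]],[[0.63,-0.736,0],[0,0,0]],[[0.63,-0.736,0],[0,0,0]],[[0.63,-0.736,0],[0,0,0]]]'
python3 -m handwheel '[[[0.63,-0.736,0],[0,0,0]],[[0.63,-0.736,0],[0,0,0]],[[0.63,-0.736,0],[0,0,0]],[[0.63,-0.736,0],[0,0,0]],[[0.63,-0.736,0],[0,0,0]]]'
python3 -m handwheel '[[[0.63,-0.736,0],[0,0,0]],[[0.63,-0.736,0],[0,0,0]],[[0.63,-0.736,0],[0,0,0]],[[0.63,-0.736,0],[0,0,0]],[[0.63,-0.736,0],[0,0,0]]]'
cat >> h.py <<'E'
from scipy.spatial.transform import Rotation as Ro
HUB=np.array([.5965,-.1315]);FX=np.array([.933,-.36]);FY=np.array([.36,.933])
def fixw(x,y): return HUB+x/1000*FX+y/1000*FY
def peg(th,r=52,extra=0):
    t=np.radians(th);u=np.array([np.cos(t),np.sin(t)]);n=np.array([-u[1],u[0]])
    return r*u+(21*abs(u[1])+9.5*abs(u[0])+6+extra)*n
def delta(o,p,yaw):
    R=Ro.from_euler('xyz',o["orientation"],degrees=True);T=Ro.from_euler('xyz',[180,0,yaw],degrees=True)
    return R.inv().apply(np.array(p)-o["tool_pos"])/.2,(R.inv()*T).as_rotvec(degrees=True)/360
E
python3 - <<'E'
from plant import *; from h import *
print(delta(get_obs(),[*fixw(-12,66),.241],158.9))
E
```

```text
clock: 0.52
tool_pos: [0.3446, 0.4492, 0.2404]
orientation: [180.0, -0.1, -112.3]
force: [-0.0, -0.9, 0.1]
opening: 0.0599
clock: 0.93
tool_pos: [0.433, 0.2771, 0.2405]
orientation: [180.0, -0.0, -112.3]
force: [-0.2, 0.2, 0.6]
opening: 0.0266
clock: 1.35
tool_pos: [0.5217, 0.1049, 0.2404]
orientation: [180.0, -0.0, -112.3]
force: [0.3, 0.4, 0.3]
opening: 0.0006
clock: 1.77
tool_pos: [0.6105, -0.0676, 0.2399]
orientation: [180.0, -0.0, -112.3]
force: [0.8, 1.9, 0.3]
opening: 0.0006
(array([-0.00648088,  0.01065672, -0.00525417]), array([-1.77712842e-05, -1.78286886e-04,  2.46669935e-01]))
```

```bash

python3 -m handwheel '[[[0,0,0],[0,0,0.0825]],[[0,0,0],[0,0,0.0825]],[[0,0,0],[0,0,0.0825]],[[0,0,0],[0,0,0.0825]],[[0,0,0],[0,0,0.0825]]]'|tail -4
python3 -m handwheel '[[[0,0,0],[0,0,0.0825]],[[0,0,0],[0,0,0.0825]],[[0,0,0],[0,0,0.0825]],[[0,0,0],[0,0,0.0825]],[[0,0,0],[0,0,0.0825]]]'|tail -4
python3 -m handwheel '[[[0,0,0],[0,0,0.0817]],[[0,0,0],[0,0,0.0817]],[[0,0,0],[0,0,0.0817]],[[0,0,0],[0,0,0.0817]],[[0,0,0],[0,0,0.0817]]]'|tail -4
python3 -m handwheel '[[[0,0,0.15],[0,0,0]],[[0,0,0.3],[0,0,0]],[[0,0,0.425],[0,0,0]],[[0,0,0.425],[0,0,0]]]'
python3 - <<'E'
from plant import *; from h import *
o=get_obs();print(o["joint_pos"])
print(delta(o,[*fixw(-12,66),.155],158.9))
s=snapshot("top");cv2.imwrite("pics/t1.png",cv2.resize(s["color"][120:280,370:570,::-1],None,fx=4,fy=4))
s=snapshot("scene");cv2.imwrite("pics/s1.png",cv2.resize(s["color"][120:310,30:240,::-1],None,fx=3,fy=3))
p0=np.array([-12,66])
for th in(61,45,30,15,0,-15,-25,):
    c=peg(th);d=(c-p0)/200;print(th,c.round(1),"tool share",(-d[0]).round(3),d[1].round(3))
E
```

```text
tool_pos: [0.6095, -0.0646, 0.24]
orientation: [180.0, -0.0, -142.3]
force: [-0.6, 0.3, -0.3]
opening: 0.0005
tool_pos: [0.6096, -0.0643, 0.2403]
orientation: [180.0, -0.0, -171.8]
force: [0.2, 0.4, -0.8]
opening: 0.0003
tool_pos: [0.6096, -0.0643, 0.2404]
orientation: [-180.0, -0.0, 158.9]
force: [-0.9, 0.5, -0.0]
opening: 0.0008
clock: 3.35
tool_pos: [0.6064, -0.0644, 0.1502]
orientation: [-179.8, -0.5, 159.3]
force: [-1.2, -0.7, -0.7]
opening: 0.0006
[ 12.20669567  18.84214763 -14.32493573  -0.1111654  -57.31310262
 -32.82279936]
(array([-0.01412078, -0.00090708, -0.02413597]), array([-0.00051052, -0.00125925,  0.0011763 ]))
61 [-0.1 59.5] tool share -0.059 -0.032
45 [17.3 56.3] tool share -0.146 -0.049
30 [32.7 47.4] tool share -0.223 -0.093
15 [44.9 33.4] tool share -0.284 -0.163
0 [52.  15.5] tool share -0.32 -0.252
-15 [55.6  6.5] tool share -0.338 -0.298
-25 [57.1 -0.7] tool share -0.345 -0.333
```

View pics/t1.png

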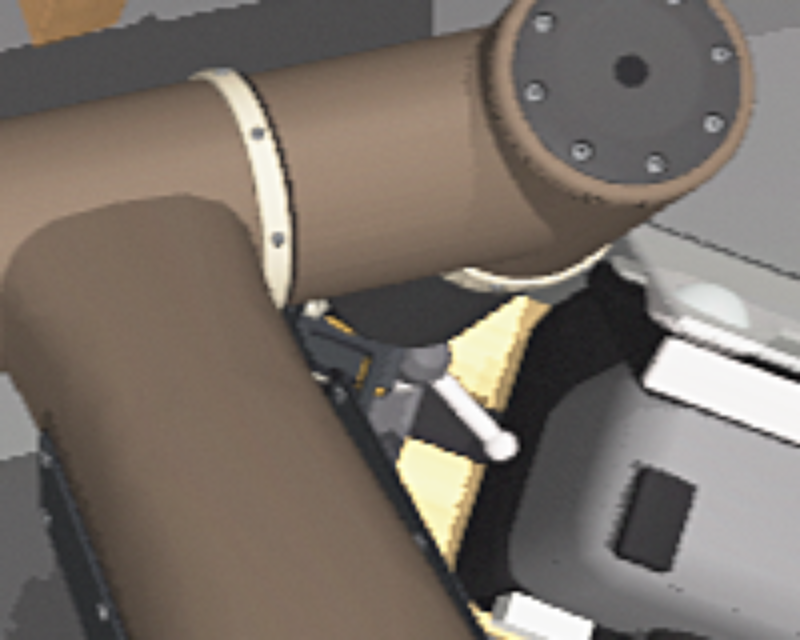

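The closed fingers are beside the bar's near end and the arm is clear of the headlamp. The far ball end is visible at crop (502,443). I start pushing.

```bash

python3 -m handwheel '[[[-0.059,-0.032,0],[0,0,0]],[[-0.1,-0.04,0],[0,0,0]],[[-0.146,-0.049,0],[0,0,0]],[[-0.185,-0.07,0],[0,0,0]],[[-0.223,-0.093,0],[0,0,0]]]'
python3 -m handwheel '[[[-0.03,-0.035,0],[0,0,0]],[[-0.061,-0.07,0],[0,0,0]],[[-0.08,-0.115,0],[0,0,0]],[[-0.097,-0.159,0],[0,0,0]],[[-0.115,-0.21,0],[0,0,0]]]'
python3 - <<'E'
from plant import *; from h import *
o=get_obs();print(o["joint_pos"]);d=o["tool_pos"][:2]-HUB;print("fix",d@FX*1e3,d@FY*1e3,o["tool_pos"][2])
s=snapshot("scene");np.savez("pics/s2.npz",**s)
cv2.imwrite("pics/s2.png",cv2.resize(s["color"][100:310,20:260,::-1],None,fx=2.5,fy=2.5))
E
```

```text
clock: 3.87
tool_pos: [0.6434, -0.0974, 0.1562]
orientation: [180.0, -0.2, 159.0]
force: [-9.1, 6.3, 0.5]
opening: 0.0004
clock: 4.28
tool_pos: [0.6503, -0.1429, 0.1556]
orientation: [179.8, -0.2, 159.0]
force: [-0.9, 17.4, -2.0]
opening: 0.0002
[  4.19074105  23.21910574  -6.67959378  -0.31312509 -60.16724261
 -25.01680474]
fix 54.331516894335614 8.712285823321018 0.15563760881818414
```

View pics/s2.png

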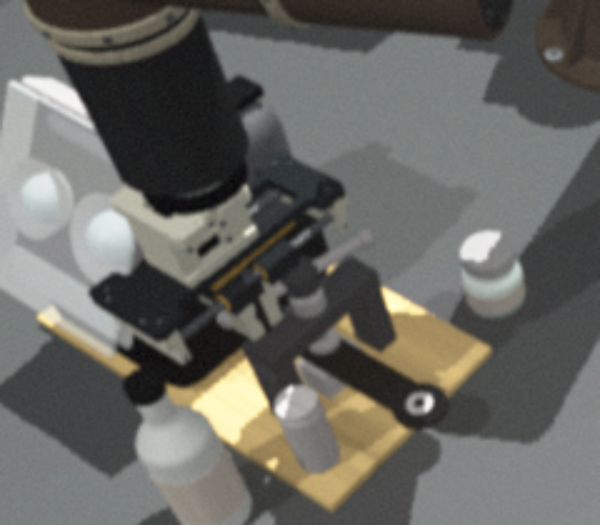

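The push works, with forces under 20 N, and the bar has turned to about -10° fixture angle. I finish this push, then hop to end_b on the other side.

```bash

python3 -m handwheel '[[[-0.004,-0.016,0],[0,0,0]],[[-0.007,-0.032,0],[0,0,0]],[[-0.007,-0.032,0],[0,0,0]],[[-0.007,0,0],[0,0,0]],[[-0.007,0,-0.2],[0,0,0]]]'
python3 -m handwheel '[[[0,0,-0.1],[0,0,0]],[[0.2,-0.03,-0.1],[0,0,0]],[[0.4,-0.06,-0.1],[0,0,0]],[[0.595,-0.08,-0.1],[0,0,0]],[[0.595,-0.08,-0.1],[0,0,0]]]'
python3 - <<'E'
from plant import *; from h import *
np.set_printoptions(precision=4,suppress=True)
o=get_obs();d=o["tool_pos"][:2]-HUB;print("fix",d@FX*1e3,d@FY*1e3,o["tool_pos"][2],o["orientation"])
for n in("top","scene"):
    s=snapshot(n);w=cloud(s);q=w.reshape(-1,3);f=(q[:,:2]-HUB);f=np.c_[f@FX,f@FY]*1e3
    r=np.hypot(*f.T);m=(r<78)&(r>22)&(q[:,2]>.14)&(q[:,2]<.162);print(n,m.sum())
    a=np.degrees(np.arctan2(f[m,1],f[m,0]));print(np.histogram(a,bins=24,range=(-180,180))[0])
p=np.array([-62,-10])
for th in(155,140,125,110,95,85,70,55,40,25,10,-5,-20):
    c=peg(th);e=(c-p)/200;print(th,c.round(1),(-e[0]).round(3),e[1].round(3));
E
```

```text
clock: 4.75
tool_pos: [0.6497, -0.1448, 0.1895]
orientation: [-179.9, -0.6, 159.0]
force: [0.2, 0.1, -2.8]
opening: 0.0002
clock: 5.17
tool_pos: [0.5301, -0.1176, 0.2172]
orientation: [180.0, -0.0, 159.0]
force: [-1.8, 1.1, -0.6]
opening: 0.0005
fix -66.98695983077354 -10.958859192549832 0.2171795176438893 [179.9507  -0.0178 159.0078]
top 0
[0 0 0 0 0 0 0 0 0 0 0 0 0 0 0 0 0 0 0 0 0 0 0 0]
scene 328
[  0   0   0   0   0   0   0   0   0   0  24 136  12   0   0   1   1   0
   1   0   0  47 105   1]
155 [-57.1   0.7] -0.025 0.053
140 [-57.   12.9] -0.025 0.115
125 [-53.3  26.2] -0.044 0.181
110 [-45.  39.] -0.085 0.245
95 [-32.2  49.4] -0.149 0.297
85 [-23.1  54.2] -0.194 0.321
70 [-9.4 58.8] -0.263 0.344
55 [ 6.4 59. ] -0.342 0.345
40 [22.6 53.9] -0.423 0.32
25 [37.2 43.3] -0.496 0.266
10 [47.9 27.7] -0.55 0.189
-5 [53.3 12.7] -0.577 0.113
-20 [56.4  3. ] -0.592 0.065
```

Depth shows the bar at about 160°/-15°, with the peg clear of it. I descend and push end_b through the free half.

```bash

python3 -m handwheel '[[[0,0,0.15],[0,0,0]],[[0,0,0.31],[0,0,0]],[[0,0,0.31],[0,0,0]]]' | tail -3
python3 -m handwheel '[[[-0.05,0.058,0],[0,0,0]],[[-0.05,0.089,0],[0,0,0]],[[-0.05,0.12,0],[0,0,0]],[[-0.058,0.153,0],[0,0,0]],[[-0.069,0.186,0],[0,0,0]]]' |tail -4
python3 -m handwheel '[[[-0.018,0.033,0],[0,0,0]],[[-0.041,0.064,0],[0,0,0]],[[-0.072,0.092,0],[0,0,0]],[[-0.105,0.116,0],[0,0,0]],[[-0.15,0.14,0],[0,0,0]]]' |tail -4
python3 -m handwheel '[[[-0.034,0.012,0],[0,0,0]],[[-0.069,0.023,0],[0,0,0]],[[-0.107,0.025,0],[0,0,0]],[[-0.148,0.024,0],[0,0,0]],[[-0.189,0.013,0],[0,0,0]]]' |tail -4
python3 -m handwheel '[[[-0.04,-0.014,0],[0,0,0]],[[-0.077,-0.04,0],[0,0,0]],[[-0.113,-0.068,0],[0,0,0]],[[-0.142,-0.105,0],[0,0,0]],[[-0.167,-0.145,0],[0,0,0]]]' |tail -4
python3 -m handwheel '[[[-0.015,-0.04,0],[0,0,0]],[[-0.027,-0.076,0],[0,0,0]],[[-0.035,-0.1,0],[0,0,0]],[[-0.042,-0.124,0],[0,0,0]],[[-0.042,-0.124,0],[0,0,0]]]' |tail -4
python3 - <<'E'
from plant import *; from h import *
np.set_printoptions(precision=4,suppress=True)
o=get_obs();d=o["tool_pos"][:2]-HUB;print("fix",d@FX*1e3,d@FY*1e3,o["tool_pos"][2],o["orientation"])
s=snapshot("scene");w=cloud(s);q=w.reshape(-1,3);f=(q[:,:2]-HUB);f=np.c_[f@FX,f@FY]*1e3
r=np.hypot(*f.T);m=(r<78)&(r>22)&(q[:,2]>.14)&(q[:,2]<.162)
a=np.degrees(np.arctan2(f[m,1],f[m,0]));print(np.histogram(a,bins=24,range=(-180,180))[0], np.median(a[a>90]))
E
```

```text
orientation: [-179.9, -0.4, 158.9]
force: [-2.1, -0.5, -0.9]
opening: 0.0003
tool_pos: [0.56, -0.0909, 0.154]
orientation: [-179.6, -0.3, 158.9]
force: [-8.2, -10.9, -0.4]
opening: 0.0003
tool_pos: [0.597, -0.0745, 0.1537]
orientation: [-179.7, -0.4, 158.9]
force: [-14.3, -5.9, 1.1]
opening: 0.0004
tool_pos: [0.6336, -0.0839, 0.153]
orientation: [-179.9, -0.4, 158.9]
force: [-10.3, 4.6, -0.8]
opening: 0.0005
tool_pos: [0.6523, -0.1225, 0.1523]
orientation: [-179.9, -0.7, 158.9]
force: [-8.5, 9.8, -2.3]
opening: 0.0004
tool_pos: [0.6572, -0.1482, 0.1544]
orientation: [179.9, -0.0, 159.0]
force: [-0.4, 6.5, -2.0]
opening: 0.0006
fix 62.647883265245284 6.273323855693702 0.1544201699499569 [179.8707  -0.0054 158.9675]
[  0   0   0   0   0   0   0   0   0   0   0  10  36  79   0   0   1   0
   0   0   0  16 126   7] 157.5709795627417
```

```bash

python3 -m handwheel '[[[0,0.04,0],[0,0,0]],[[0,0.04,-0.15],[0,0,0]],[[0,0.04,-0.31],[0,0,0]],[[0.2,0,-0.31],[0,0,0]],[[0.4,-0.04,-0.31],[0,0,0]]]' |tail -3
python3 -m handwheel '[[[0.15,-0.04,0],[0,0,0]],[[0.248,-0.046,0],[0,0,0]],[[0.248,-0.046,0],[0,0,0]],[[0.248,-0.046,0.15],[0,0,0]],[[0.248,-0.046,0.31],[0,0,0]]]'|tail -4
python3 -m handwheel '[[[0,0,0],[0,0,0]],[[-0.05,0.058,0],[0,0,0]],[[-0.05,0.089,0],[0,0,0]],[[-0.05,0.12,0],[0,0,0]],[[-0.069,0.186,0],[0,0,0]]]' |tail -4
python3 -m handwheel '[[[-0.018,0.033,0],[0,0,0]],[[-0.041,0.064,0],[0,0,0]],[[-0.072,0.092,0],[0,0,0]],[[-0.105,0.116,0],[0,0,0]],[[-0.15,0.14,0],[0,0,0]]]' |tail -4
python3 - <<'E'
from plant import *; from h import *
o=get_obs();d=o["tool_pos"][:2]-HUB;print("fix",d@FX*1e3,d@FY*1e3,o["tool_pos"],o["orientation"])
for t in(85,80,75,70,65,60,55): print(t,peg(t).round(1))
E
```

```text
orientation: [180.0, 0.3, 159.0]
force: [-1.5, -0.1, -0.5]
opening: 0.0002
tool_pos: [0.5321, -0.1186, 0.157]
orientation: [179.8, 0.5, 159.1]
force: [0.1, 0.1, -1.0]
opening: -0.0001
tool_pos: [0.5536, -0.0917, 0.1549]
orientation: [-179.7, -0.2, 158.9]
force: [-7.0, -12.6, 0.2]
opening: 0.0003
tool_pos: [0.5908, -0.0749, 0.1546]
orientation: [-179.7, -0.3, 158.9]
force: [-11.5, -4.2, 1.2]
opening: 0.0004
fix -25.69181616689197 50.79948132703811 [ 0.59081785 -0.07486007  0.15458843] [-179.72220644   -0.32982373  158.9387179 ]
85 [-23.1  54.2]
80 [-18.9  56.1]
75 [-14.3  57.7]
70 [-9.4 58.8]
65 [-4.3 59.4]
60 [ 0.9 59.5]
55 [ 6.4 59. ]
```

```bash

python3 -m handwheel '[[[-0.023,0.01,0],[0,0,0]],[[-0.046,0.018,0],[0,0,0]],[[-0.07,0.023,0],[0,0,0]],[[-0.095,0.026,0],[0,0,0]],[[-0.095,0.026,0],[0,0,0]]]'|egrep 'pos|force'
for x in 1; do python3 -m handwheel '[[[-0.015,0.002,0],[0,0,0]],[[-0.015,0.002,0],[0,0,0]]]'|egrep 'pos|force'; done
python3 -m handwheel '[[[-0.015,0.001,0],[0,0,0]],[[-0.015,0.001,0],[0,0,0]]]'|egrep 'pos|force'
python3 -m handwheel '[[[-0.01,0,0],[0,0,0]],[[-0.01,0,0],[0,0,0]]]'|egrep 'pos|force'
python3 -m handwheel '[[[-0.01,0,0],[0,0,0]],[[-0.01,0,0],[0,0,0]]]'|egrep 'pos|force'
```

```text
tool_pos: [0.6102, -0.0763, 0.1538]
force: [-10.9, 0.5, -0.3]
tool_pos: [0.6128, -0.0767, 0.1537]
force: [-10.9, 0.1, -0.2]
tool_pos: [0.6157, -0.0774, 0.1537]
force: [-10.6, 1.6, -1.0]
tool_pos: [0.6176, -0.078, 0.1537]
force: [-12.0, 2.4, -0.8]
tool_pos: [0.6196, -0.0786, 0.1537]
force: [-10.6, 2.9, -0.6]
```

```bash

python3 -m handwheel '[[[-0.01,-0.001,0],[0,0,0]],[[-0.01,-0.001,0],[0,0,0]]]'|egrep 'pos|force'
python3 -m handwheel '[[[-0.01,-0.001,0],[0,0,0]],[[-0.01,-0.001,0],[0,0,0]]]'|egrep 'pos|force'
python3 -m handwheel '[[[-0.01,-0.001,0],[0,0,0]],[[-0.01,-0.001,0],[0,0,0]]]'|egrep 'pos|force'
```

```text
tool_pos: [0.6214, -0.0794, 0.1537]
force: [-10.6, 3.6, -1.5]
tool_pos: [0.6221, -0.0798, 0.1536]
force: [-14.3, 5.7, 1.3]
tool_pos: [0.6223, -0.0801, 0.1534]
force: [-20.2, 10.6, 5.3]
```

The force is rising while the position stalls, so the bar is at the stop. I give it one more nudge, then back off and look.

```bash

python3 -m handwheel '[[[-0.01,-0.001,0],[0,0,0]],[[-0.01,-0.001,0],[0,0,0]],[[-0.01,-0.001,0],[0,0,0]]]'|egrep 'pos|force'
python3 -m handwheel '[[[0.06,0.03,0],[0,0,0]],[[0.12,0.06,0],[0,0,0]],[[0.12,0.06,-0.2],[0,0,0]],[[0.12,0.06,-0.4],[0,0,0]],[[0.12,0.06,-0.5],[0,0,0]]]'
python3 -m handwheel '[[[0,0.2,0],[0,0,0]],[[0,0.4,0],[0,0,0]],[[0,0.6,0],[0,0,0]],[[0,0.8,0],[0,0,0]],[[0,1,0],[0,0,0]]]' -1
python3 - <<'E'
from plant import *; from h import *
for n in("top","scene"):
    s=snapshot(n);np.savez(f"pics/{n}3.npz",**s)
    w=cloud(s);q=w.reshape(-1,3);f=(q[:,:2]-HUB);f=np.c_[f@FX,f@FY]*1e3
    r=np.hypot(*f.T);m=(r<80)&(r>22)&(q[:,2]>.14)&(q[:,2]<.162)
    a=np.degrees(np.arctan2(f[m,1],f[m,0]));print(np.histogram(a,bins=24,range=(-180,180))[0], np.median(a[(a>0)&(a<120)]))
a=cv2.resize(load("pics/top3.npz")["color"][130:270,390:530],None,fx=2.8,fy=2.8,interpolation=cv2.INTER_CUBIC)
b=cv2.resize(load("pics/scene3.npz")["color"][150:290,90:230],None,fx=2.8,fy=2.8,interpolation=cv2.INTER_CUBIC)
cv2.imwrite("pics/c5.png",np.hstack([a,b])[:,:,::-1])
E
```

```text
tool_pos: [0.6226, -0.0803, 0.1533]
force: [-26.0, 14.4, 8.6]
clock: 11.57
tool_pos: [0.6138, -0.0621, 0.2607]
orientation: [179.9, 0.5, 159.1]
force: [0.5, -0.2, 1.5]
opening: 0.0004
clock: 11.98
tool_pos: [0.6844, 0.1266, 0.2562]
orientation: [179.9, 0.2, 159.0]
force: [1.2, -0.5, 0.2]
opening: 0.0285
[ 0  0  2 88 42  0  0  0  0  0  0  0  0  0  0 37 95  3  0  0  0  0  0  0] 63.48781383301457
[ 0  0  1 56 39  0  0  0  0  0  0  0  0  0  0 51 85  2  1  0  0  0  0  0] 61.79189522208964
```

View pics/c5.png

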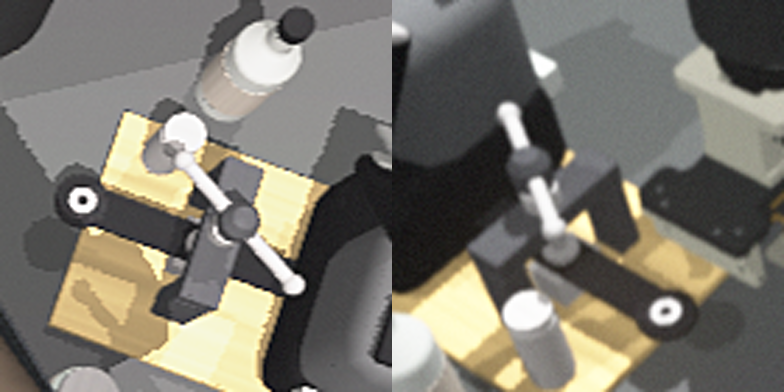

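The bar is at about 61° again, exactly one turn on from the start. The stop angle is 60.2°. The foot sits on the ear, and the can, bottle and headlamp have not moved. Now for the lamp pose.

```bash
python3 - <<'E'
from plant import *; from h import *
np.set_printoptions(precision=4,suppress=True)
def ana(s,n):
    w=cloud(s);z=w[...,2];c=s["color"]
    m=(z>.024)&(z<.06)&(abs(w[...,0]-.58)<.05)&(abs(w[...,1]-.285)<.11);
    k,l,st,ce=cv2.connectedComponentsWithStats(m.astype(np.uint8));k=1+np.argmax(st[1:,4]);m=l==k
    # reproject pixels onto top plane z=.042
    px=np.argwhere(m&(z>.034))[:,::-1];P=np.array([ray(s,*p,.042)[:2] for p in px])
    r=cv2.minAreaRect((P*1000).astype(np.float32));print(n,len(P),r)
    stick=P[P[:,1]>.255];mu=stick.mean(0);v=np.linalg.svd(stick-mu)[2][0];v*=-np.sign(v[1]);print("stick",mu,"yaw",np.degrees(np.arctan2(v[1],v[0])))
    hd=P[(P-mu)@v>.065+0*P[:,0]];
    t=(P-mu)@v;print("extent along",np.percentile(t,[0,1,99,100]),"perp",np.percentile((P-mu)@[-v[1],v[0]],[1,50,99]))
    g=mu+v*(np.percentile(t,99.7)-.089);print("origin from head end",g,"grip",g-.005*v)
    g=mu+v*((t.max()+t.min())/2-.003);print("origin from mid extents",g)
ana(load("pics/top0.npz"),"top0");ana(load("pics/scene0.npz"),"scene0");ana(load("pics/top3.npz"),"top3")
s=load("pics/top0.npz")
cv2.imwrite("pics/c6.png",cv2.resize(s["color"][195:260,240:350,::-1],None,fx=7,fy=7,interpolation=cv2.INTER_CUBIC))
E
```

```text
top0 700 ((583.1990356445312, 281.01043701171875), (37.236087799072266, 168.6471710205078), 5.275617599487305)
stick [0.5769 0.3093] yaw -82.07967969527841
extent along [-0.0553 -0.0528  0.1112  0.1134] perp [-0.0163 -0.0001  0.0158]
origin from head end [0.5802 0.2859] grip [0.5795 0.2909]
origin from mid extents [0.5805 0.2835]
scene0 767 ((585.0928344726562, 282.34869384765625), (37.26524353027344, 168.0910186767578), 8.888680458068848)
stick [0.5842 0.3109] yaw -82.01479346472323
extent along [-0.0556 -0.0541  0.1101  0.1125] perp [-0.0182 -0.0005  0.0145]
origin from head end [0.5874 0.2883] grip [0.5867 0.2932]
origin from mid extents [0.5877 0.2857]
top3 112 ((571.1809692382812, 350.05029296875), (26.789058685302734, 28.18810272216797), 11.827289581298828)
stick [0.5712 0.3501] yaw -100.16895700705312
extent along [-0.0157 -0.0151  0.016   0.0166] perp [-0.0135 -0.      0.0138]
origin from head end [0.584  0.4216] grip [0.5848 0.4265]
origin from mid extents [0.5716 0.3526]
```

View pics/c6.png

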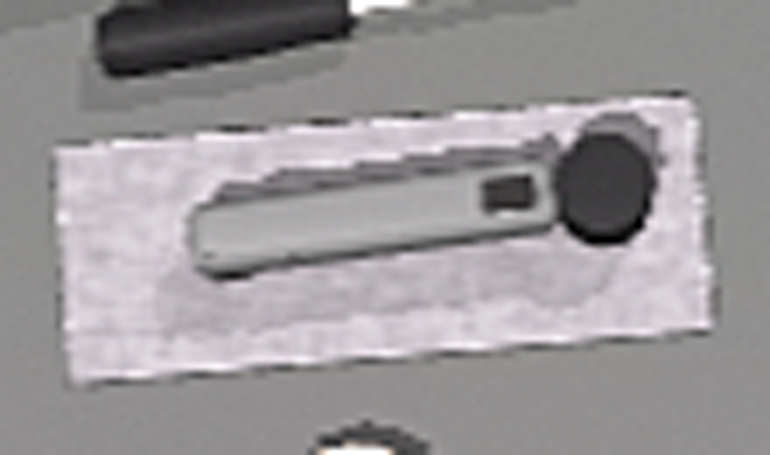

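The crop shows the lamp on the pad with the head at crop (605,188), well inside the pad edges. Both views give a lamp yaw of -82° and a grip point near (0.583, 0.291).

```bash
python3 - <<'E'
from plant import *; from h import *
s=load("pics/top0.npz");print("head",ray(s,325.9,221.4,.042),"expected",np.array([.5835,.286])+.07*np.array([.139,-.990]))
print("tail edge", ray(s,266.5,229.5,.042))
o=get_obs();print(o["tool_pos"],delta(o,[.583,.291,.124],-172))
E
```

```text
head [0.58828989 0.21319953 0.042     ] expected [0.59323 0.2167 ]
tail edge [0.56763551 0.36370763 0.042     ]
[0.68521899 0.13000216 0.25434317] (array([0.76470426, 0.57076956, 0.65069859]), array([ 6.38660478e-05,  3.52842508e-04, -7.99282989e-02]))
```

```bash

python3 -m handwheel '[[[0.765,0.565,0.1],[0,0,-0.08]],[[0.765,0.565,0.1],[0,0,-0.08]],[[0.765,0.565,0.1],[0,0,-0.08]],[[0.765,0.565,0.1],[0,0,-0.08]],[[0.765,0.565,0.1],[0,0,-0.08]]]' -0.25
python3 -m handwheel '[[[0,0,0.2],[0,0,0]],[[0,0,0.4],[0,0,0]],[[0,0,0.55],[0,0,0]],[[0,0,0.55],[0,0,0]],[[0,0,0.55],[0,0,0]]]'
python3 - <<'E'
from plant import *; from h import *
o=get_obs();print(o["tool_pos"],delta(o,[.5815,.290,.024],-172))
s=snapshot("scene");cv2.imwrite("pics/s7.png",cv2.resize(s["color"][170:340,240:430,::-1],None,fx=3,fy=3))
E
```

```text
clock: 12.5
tool_pos: [0.5795, 0.2881, 0.2353]
orientation: [180.0, 0.1, -171.7]
force: [0.1, 0.6, -0.7]
opening: 0.0547
clock: 12.92
tool_pos: [0.581, 0.2849, 0.124]
orientation: [-179.9, -0.0, -172.2]
force: [0.3, -0.0, 1.5]
opening: 0.0548
[0.58102818 0.28487653 0.123962  ] (array([-0.0061894 ,  0.02594793,  0.4997602 ]), array([-0.000283  , -0.00011793, -0.00051402]))
```

View pics/s7.png

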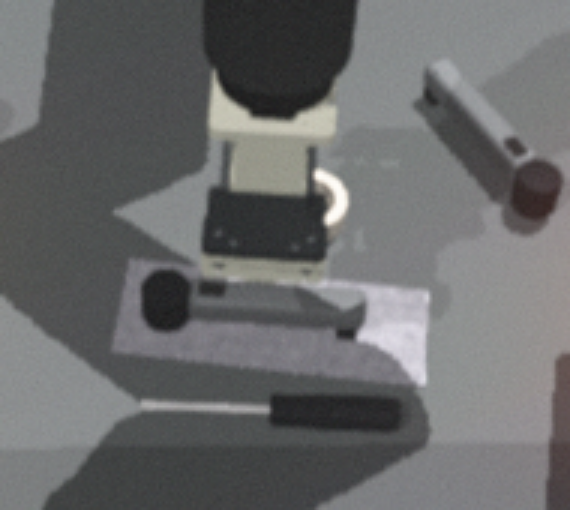

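The gripper is above the lamp's middle, aligned across the stick, with the driver and tape clear. I go down and grip.

```bash

python3 -m handwheel '[[[-0.003,0.026,0.15],[0,0,0]],[[-0.003,0.026,0.3],[0,0,0]],[[-0.003,0.026,0.42],[0,0,0]],[[-0.003,0.026,0.5],[0,0,0]],[[-0.003,0.026,0.5],[0,0,0]]]'
python3 -m handwheel '[[[0,0,0],[0,0,0]],[[0,0,0],[0,0,0]],[[0,0,0],[0,0,0]],[[0,0,0],[0,0,0]],[[0,0,0],[0,0,0]]]' 1
python3 -m handwheel '[[[0,0,0],[0,0,0]],[[0,0,0],[0,0,0]]]'
python3 -m handwheel '[[[0,0,-0.1],[0,0,0]],[[0,0,-0.25],[0,0,0]],[[0,0,-0.45],[0,0,0]],[[0,0,-0.6],[0,0,0]],[[0,0,-0.6],[0,0,0]]]'
python3 - <<'E'
from plant import *; from h import *
o=get_obs();W=np.array([.638,-.025]);v=np.array([.139,-.990])
print(o["tool_pos"],o["force"],delta(o,[*(W-.075*v),.144],-172))
E
```

```text
clock: 13.38
tool_pos: [0.5809, 0.2899, 0.0232]
orientation: [-180.0, -0.0, -172.2]
force: [0.1, -0.1, 0.2]
opening: 0.0549
clock: 13.8
tool_pos: [0.5811, 0.2904, 0.025]
orientation: [179.9, 0.1, -172.2]
force: [-2.1, -0.6, 1.4]
opening: 0.0269
clock: 13.97
tool_pos: [0.581, 0.2903, 0.0249]
orientation: [180.0, 0.1, -172.2]
force: [-2.1, -0.2, 6.1]
opening: 0.026
clock: 14.38
tool_pos: [0.5837, 0.2919, 0.1512]
orientation: [179.7, 0.6, -172.2]
force: [1.0, 0.7, -1.7]
opening: 0.026
[0.58371827 0.29190712 0.15118738] [ 1.01316402  0.68189201 -1.73032704] (array([-0.05139939, -1.23201067,  0.03076523]), array([ 0.00073118,  0.00155926, -0.00044352]))
```

```bash

python3 -m handwheel '[[[-0.01,-0.15,0],[0,0,0]],[[-0.02,-0.33,0],[0,0,0]],[[-0.03,-0.5,0],[0,0,0]],[[-0.03,-0.65,0],[0,0,0]],[[-0.03,-0.75,0],[0,0,0]]]'
python3 -m handwheel '[[[-0.01,-0.15,0],[0,0,0]],[[-0.02,-0.3,0],[0,0,0]],[[-0.02,-0.42,0],[0,0,0]],[[-0.02,-0.482,0],[0,0,0]],[[-0.02,-0.482,0],[0,0,0]]]'
python3 -m handwheel '[[[0,0,0],[0,0,0]],[[0,0,0],[0,0,0]]]'
python3 - <<'E'
from plant import *; from h import *
np.set_printoptions(precision=4,suppress=True)
o=get_obs();W=np.array([.638,-.025]);v=np.array([.139,-.990])
print(o["tool_pos"],o["orientation"],delta(o,[*(W-.075*v),.1085],-172))
for n in("top","scene"):
    s=snapshot(n);np.savez(f"pics/{n}8.npz",**s)
    p=o["tool_pos"]+[*(.075*v),-.0205];print(n,"pred window",proj(s,p),"head top",proj(s,p+[0,0,.038]),"W",proj(s,[*W,.053]))
a=cv2.resize(load("pics/top8.npz")["color"][130:270,360:500],None,fx=2.8,fy=2.8,interpolation=cv2.INTER_CUBIC)
b=cv2.resize(load("pics/scene8.npz")["color"][150:290,120:260],None,fx=2.8,fy=2.8,interpolation=cv2.INTER_CUBIC)
cv2.imwrite("pics/c8.png",np.hstack([a,b])[:,:,::-1])
E
```

```text
clock: 14.8
tool_pos: [0.6064, 0.1395, 0.1432]
orientation: [-180.0, -0.1, -172.3]
force: [-0.2, 0.6, -1.2]
opening: 0.0257
clock: 15.22
tool_pos: [0.6235, 0.0447, 0.1431]
orientation: [-180.0, -0.1, -172.4]
force: [-0.6, 0.2, -2.4]
opening: 0.0257
clock: 15.38
tool_pos: [0.6236, 0.0477, 0.1434]
orientation: [180.0, -0.0, -172.2]
force: [0.4, 0.4, -1.7]
opening: 0.0255
[0.6236 0.0477 0.1434] [ 179.9907   -0.0101 -172.2268] (array([-0.0205,  0.0052,  0.1744]), array([ 0.    , -0.    , -0.0006]))
top pred window [[426.6352 196.198 ]] head top [[430.4806 192.2852]] W [[419.5016 201.2606]]
scene pred window [[179.5898 238.6002]] head top [[176.0255 226.9755]] W [[185.6723 259.8128]]
```

View pics/c8.png

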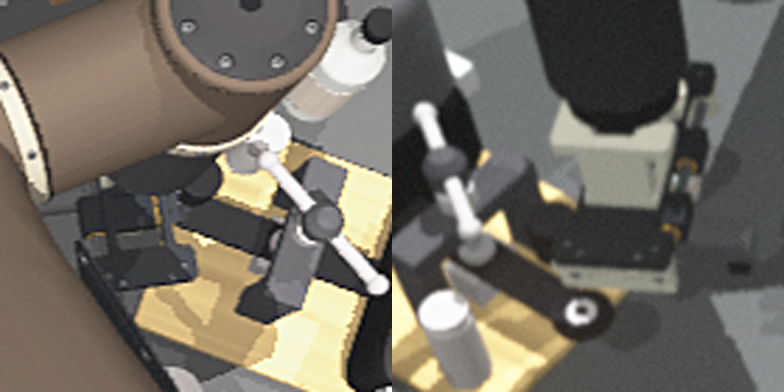

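The head shows near crop (200,180) in the top view and (548,222) in the scene view, close to prediction. The two views differ by a few mm on the washer, so I compare head and washer within each view.

```bash
python3 - <<'E'
from plant import *; from h import *
np.set_printoptions(precision=4,suppress=True)
o=get_obs();v=np.array([.139,-.990]);W=np.array([.638,-.025])
pw=o["tool_pos"][:2]+.075*v;print("pred head",pw)
def wash(s,u,v_,R=9):
    c=s["color"];best=None
    g=c.min(-1).astype(np.float32);y,x=np.mgrid[:480,:640]
    m=((x-u)**2+(y-v_)**2<R*R)&(g>130);k,l,st,ce=cv2.connectedComponentsWithStats(m.astype(np.uint8),connectivity=8);i=1+np.argmax(st[1:,4])
    cnt=cv2.findContours((l==i).astype(np.uint8),cv2.RETR_EXTERNAL,cv2.CHAIN_APPROX_NONE)[0][0]
    e=cv2.fitEllipse(cnt);return e
for f,u,vv in(("top0",419.5,201),("top3",419.5,201),("scene0",187.5,261),("scene3",187.5,261),("scene8",188,261)):
    s=load(f"pics/{f}.npz");e=wash(s,u,vv);print(f,e,ray(s,*e[0],.053))
for f in("top8","scene8"):
    s=load(f"pics/{f}.npz");w=cloud(s);d=np.hypot(w[...,0]-pw[0],w[...,1]-pw[1]);m=(d<.03)&(w[...,2]>.15)&(w[...,2]<.172)&((w[...,:2]-pw)@v>-.021)
    px=np.argwhere(m)[:,::-1];print(f,m.sum(),w[m].mean(0) if m.any() else 0,"z",np.median(w[m][:,2]),px.min(0),px.max(0))
    P=w[m][:,:2]-pw;n=[-v[1],v[0]];print("along",np.percentile(P@v,[2,50,98]),"perp",np.percentile(P@n,[2,50,98]))
E
```

```text
pred head [ 0.6341 -0.0261]
top0 ((419.06024169921875, 200.98922729492188), (8.340377807617188, 9.818408966064453), 95.60706329345703) [ 0.6387 -0.0239  0.053 ]
top3 ((419.1351013183594, 200.9357147216797), (8.43431568145752, 9.922473907470703), 88.82872772216797) [ 0.6388 -0.0241  0.053 ]
scene0 ((187.23480224609375, 260.6953430175781), (8.970505714416504, 11.227007865905762), 77.7930908203125) [ 0.6396 -0.0207  0.053 ]
scene3 ((187.216796875, 260.64202880859375), (9.123875617980957, 11.161734580993652), 78.41329193115234) [ 0.6395 -0.0208  0.053 ]
scene8 ((186.82412719726562, 260.9575500488281), (8.452938079833984, 10.53882884979248), 85.5741958618164) [ 0.6405 -0.0213  0.053 ]
top8 114 [ 0.6268 -0.0315  0.1598] z 0.16008627191723723 [423 188] [438 201]
along [-0.0135  0.0052  0.0179] perp [-0.0187 -0.009   0.0058]
scene8 187 [ 0.6377 -0.027   0.1587] z 0.15899756333598405 [168 222] [184 237]
along [-0.015   0.0015  0.0165] perp [-0.014   0.0032  0.0205]
```

Averaging the in-view offsets, the window needs about +4 mm in x and +3.5 mm in y. I descend to 35 mm clear and hold for about 3 s.

```bash

python3 -m handwheel '[[[-0.022,0.015,0.04],[0,0,0]],[[-0.022,0.015,0.09],[0,0,0]],[[-0.022,0.015,0.14],[0,0,0]],[[-0.022,0.015,0.174],[0,0,0]],[[-0.022,0.015,0.174],[0,0,0]]]'
python3 -m handwheel '[[[0,0,0],[0,0,0]],[[0,0,0],[0,0,0]],[[0,0,0],[0,0,0]],[[0,0,0],[0,0,0]],[[0,0,0],[0,0,0]]]'
python3 - <<'E'
from plant import *; from h import *
np.set_printoptions(precision=4,suppress=True)
o=get_obs();v=np.array([.139,-.990]);pw=o["tool_pos"][:2]+.075*v;n=np.array([-v[1],v[0]]);print(o["tool_pos"],o["orientation"],"pred window",pw)
for f in("top","scene"):
    s=snapshot(f);np.savez(f"pics/{f}9.npz",**s);w=cloud(s);P=w[...,:2]-pw;z=w[...,2];h=o["tool_pos"][2]+.0175
    m=(np.hypot(*np.moveaxis(P,-1,0))<.03)&(abs(z-h)<.012)&(P@v>-.021)
    print(f,m.sum(),"z",np.median(z[m]),"exp",h,"along",np.percentile(P[m]@v,[2,50,98]),"perp",np.percentile(P[m]@n,[2,50,98]))
    for a in(-.02,.04): 
        pass
s=load("pics/scene9.npz");cv2.imwrite("pics/c9.png",cv2.resize(s["color"][180:290,120:250,::-1],None,fx=5,fy=5,interpolation=cv2.INTER_CUBIC))
E
```

```text
clock: 15.9
tool_pos: [0.6262, 0.0505, 0.1059]
orientation: [-180.0, -0.2, -172.2]
force: [-0.2, -0.1, -2.1]
opening: 0.026
clock: 16.32
tool_pos: [0.628, 0.0507, 0.1092]
orientation: [180.0, 0.0, -172.2]
force: [0.4, 0.2, -2.7]
opening: 0.0258
[0.628  0.0507 0.1092] [ 179.9911    0.0445 -172.2365] pred window [ 0.6384 -0.0235]
top 115 z 0.12700494921215474 exp 0.12674753966263713 along [-0.0141  0.0049  0.0176] perp [-0.0186 -0.0088  0.0076]
scene 195 z 0.124749730271185 exp 0.12674753966263713 along [-0.0161  0.0001  0.0156] perp [-0.0143  0.0036  0.0208]
```

View pics/c9.png

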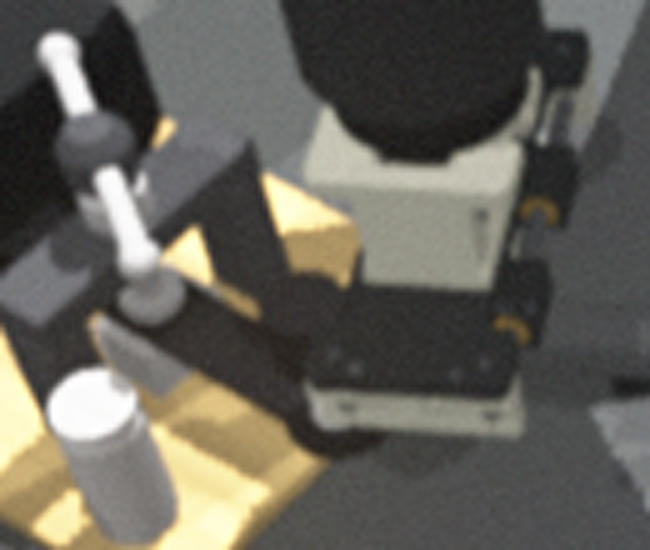

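The head sits over the eye, washer hidden beneath it. The lamp is level with nothing touching. Now I hold.

```bash

Z='print'; 
python3 -m handwheel '[[[0,0,0],[0,0,0]],[[0,0,0],[0,0,0]],[[0,0,0],[0,0,0]],[[0,0,0],[0,0,0]],[[0,0,0],[0,0,0]]]'|grep clock
python3 -m handwheel '[[[0,0,0],[0,0,0]],[[0,0,0],[0,0,0]],[[0,0,0],[0,0,0]],[[0,0,0],[0,0,0]],[[0,0,0],[0,0,0]]]'|grep pos
python3 -m handwheel '[[[0,0,0],[0,0,0]],[[0,0,0],[0,0,0]],[[0,0,0],[0,0,0]],[[0,0,0],[0,0,0]],[[0,0,0],[0,0,0]]]'|grep pos
python3 -m handwheel '[[[0,0,0],[0,0,0]],[[0,0,0],[0,0,0]],[[0,0,0],[0,0,0]],[[0,0,0],[0,0,0]],[[0,0,0],[0,0,0]]]'|grep pos
python3 -m handwheel '[[[0,0,0],[0,0,0]],[[0,0,0],[0,0,0]],[[0,0,0],[0,0,0]],[[0,0,0],[0,0,0]],[[0,0,0],[0,0,0]]]'|grep pos
python3 -m handwheel '[[[0,0,0],[0,0,0]],[[0,0,0],[0,0,0]],[[0,0,0],[0,0,0]],[[0,0,0],[0,0,0]],[[0,0,0],[0,0,0]]]'|grep pos
python3 -m handwheel '[[[0,0,0],[0,0,0]],[[0,0,0],[0,0,0]],[[0,0,0],[0,0,0]],[[0,0,0],[0,0,0]],[[0,0,0],[0,0,0]]]'
python3 -m handwheel '[[[0,0,-0.06],[0,0,0]],[[0,0,-0.13],[0,0,0]],[[0,0,-0.2],[0,0,0]],[[0,0,-0.2],[0,0,0]]]'
python3 - <<'E'
from plant import *; from h import *
o=get_obs();print(delta(o,[.581,.2903,.145],-172.2))
E
```

```text
clock: 16.83
tool_pos: [0.6278, 0.0507, 0.1087]
tool_pos: [0.6277, 0.0507, 0.1088]
tool_pos: [0.6277, 0.0507, 0.1088]
tool_pos: [0.6277, 0.0507, 0.1088]
tool_pos: [0.6278, 0.0507, 0.1088]
clock: 19.33
tool_pos: [0.6277, 0.0507, 0.1088]
orientation: [-180.0, -0.0, -172.2]
force: [0.5, 0.5, -1.9]
opening: 0.0261
clock: 19.67
tool_pos: [0.6297, 0.0511, 0.1527]
orientation: [180.0, 0.3, -172.2]
force: [0.3, 0.5, -1.5]
opening: 0.0259
(array([0.07886166, 1.21811536, 0.03857175]), array([3.71323572e-05, 8.62905943e-04, 3.59980092e-05]))
```

Held steady for 3 s. Now I carry the lamp back.

```bash

python3 -m handwheel '[[[0.01,0.15,0],[0,0,0]],[[0.02,0.3,0],[0,0,0]],[[0.03,0.45,0],[0,0,0]],[[0.04,0.6,0],[0,0,0]],[[0.04,0.7,0],[0,0,0]]]'|tail -4
python3 -m handwheel '[[[0.01,0.15,0],[0,0,0]],[[0.02,0.3,0],[0,0,0]],[[0.03,0.42,0],[0,0,0]],[[0.035,0.52,0],[0,0,0]],[[0.035,0.52,0],[0,0,0]]]'|tail -4
python3 -m handwheel '[[[0,0,0],[0,0,0]],[[0,0,0],[0,0,0]],[[0,0,0],[0,0,0]]]'|tail -4
python3 - <<'E'
from plant import *; from h import *
o=get_obs();print(delta(o,[.581,.2903,.025],-172.2))
E
```

```text
tool_pos: [0.6001, 0.1906, 0.1488]
orientation: [180.0, 0.0, -172.2]
force: [0.2, -0.3, -1.8]
opening: 0.0254
tool_pos: [0.5793, 0.2939, 0.1486]
orientation: [180.0, 0.0, -172.1]
force: [-0.4, -0.1, -1.6]
opening: 0.0258
tool_pos: [0.5799, 0.2896, 0.1487]
orientation: [-180.0, -0.0, -172.3]
force: [0.8, 0.1, -1.9]
opening: 0.0257
(array([-0.0059169 ,  0.00297445,  0.61832722]), array([-3.53481043e-05, -5.12716862e-05, -2.04568215e-04]))
```

```bash

python3 -m handwheel '[[[-0.005,0.003,0.15],[0,0,0]],[[-0.005,0.003,0.3],[0,0,0]],[[-0.005,0.003,0.42],[0,0,0]],[[-0.005,0.003,0.52],[0,0,0]],[[-0.005,0.003,0.56],[0,0,0]]]'|tail -4
python3 -m handwheel '[[[0,0,0.02],[0,0,0]],[[0,0,0.04],[0,0,0]],[[0,0,0.056],[0,0,0]],[[0,0,0.056],[0,0,0]],[[0,0,0.056],[0,0,0]]]'|tail -4
```

```text
tool_pos: [0.5796, 0.2889, 0.0336]
orientation: [-179.9, -0.2, -172.3]
force: [-0.2, -0.7, -1.8]
opening: 0.0258
tool_pos: [0.5813, 0.2915, 0.0265]
orientation: [180.0, 0.1, -172.2]
force: [0.4, -0.4, -1.4]
opening: 0.026
```

```bash

python3 -m handwheel '[[[0,0,0.006],[0,0,0]],[[0,0,0.01],[0,0,0]],[[0,0,0.01],[0,0,0]]]'|tail -4
python3 -m handwheel '[[[0,0,0],[0,0,0]],[[0,0,0],[0,0,0]],[[0,0,0],[0,0,0]],[[0,0,0],[0,0,0]],[[0,0,0],[0,0,0]]]' -0.2|tail -4
python3 -m handwheel '[[[0,0,0],[0,0,0]],[[0,0,-0.1],[0,0,0]],[[0,0,-0.3],[0,0,0]],[[0,0,-0.5],[0,0,0]],[[0,0,-0.7],[0,0,0]]]'|tail -4
python3 -m handwheel '[[[0.2,0,-0.2],[0,0,0]],[[0.4,0,-0.2],[0,0,0]],[[0.6,0,-0.2],[0,0,0]],[[0.6,0,-0.2],[0,0,0]],[[0.6,0,-0.2],[0,0,0]]]'
python3 - <<'E'
from plant import *; from h import *
s=snapshot("top");np.savez("pics/top10.npz",**s);t=snapshot("scene")
cv2.imwrite("pics/f1.png",np.hstack([cv2.resize(s["color"][150:290,220:360],(392,392)),cv2.resize(t["color"][200:340,250:390],(392,392))])[:,:,::-1])
w=cloud(s);z=w[...,2];m=(z>.024)&(z<.06)&(abs(w[...,0]-.58)<.05)&(abs(w[...,1]-.285)<.11);print(m.sum(),w[m].mean(0),cv2.minAreaRect((w[m][:,:2]*1000).astype(np.float32)))
E
```

```text
tool_pos: [0.5813, 0.2916, 0.0249]
orientation: [180.0, 0.1, -172.2]
force: [-1.2, -0.5, 3.6]
opening: 0.026
tool_pos: [0.5808, 0.2912, 0.0235]
orientation: [-180.0, -0.0, -172.2]
force: [0.3, -0.7, -0.2]
opening: 0.0512
tool_pos: [0.5805, 0.2908, 0.1648]
orientation: [-180.0, -0.1, -172.2]
force: [1.0, 0.1, 0.2]
opening: 0.0526
clock: 23.08
tool_pos: [0.4597, 0.2745, 0.2048]
orientation: [179.9, 0.1, -172.1]
force: [0.7, -0.5, 0.0]
opening: 0.0528
61 [0.59568481 0.20591542 0.04157353] ((596.9675903320312, 205.57366943359375), (34.97614288330078, 14.346405982971191), 24.027996063232422)
```

View pics/f1.png

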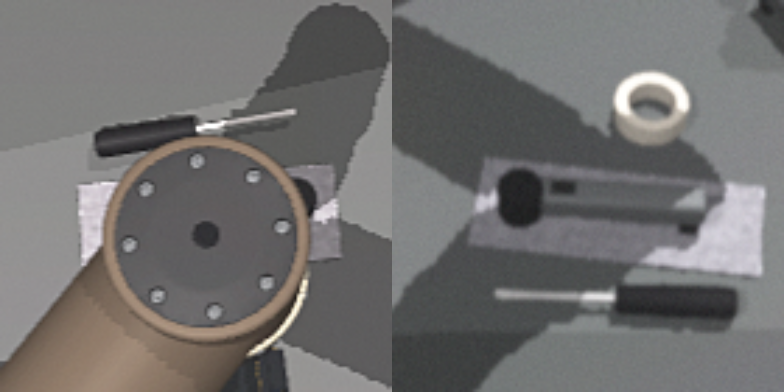

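The lamp lies flat and wholly on the pad where it started, with the driver and tape undisturbed. The gripper is clear and the clamp was last seen home, so I hand the job in.

```bash
python3 - <<'E'
from plant import *; from h import *
s=snapshot("scene");w=cloud(s);q=w.reshape(-1,3);f=(q[:,:2]-HUB);f=np.c_[f@FX,f@FY]*1e3
r=np.hypot(*f.T);m=(r<80)&(r>22)&(q[:,2]>.14)&(q[:,2]<.162);a=np.degrees(np.arctan2(f[m,1],f[m,0]));print(np.median(a[(a>0)&(a<120)]))
print(close_job())
E
```

```text
61.75349444393809
the job is handed in; nothing more can be done
None
```

The job is done and handed in at about 23 s on the robot's clock; `close_job()` gave no verdict.

- **Clamp:** I turned the T-handle about one full turn clockwise with closed fingers, in three pushes through the free side. On the last push it stalled and the force rose to about 31 N. A final depth check put the bar at about 62°, against 60° at the hard stop, which is within measurement noise. The foot was seen on the ear.
- **Cure:** I held the lamp level and steady for about 3 s, about 35 mm above the washer. The two cameras disagreed by a few mm on where the washer is. I averaged them, so I put the centring at roughly 2–4 mm.
- **Return:** In the last scene view the lamp lies flat and wholly on its pad, about where it started. The top view of it was mostly hidden by the arm. The driver and tape had not moved, and the gripper was clear.
- **Fixture surroundings:** I last looked closely at the headlamp, can and bottle while the clamp was done and the lamp was over the ear. They were undisturbed then, and I took no closer look at the end.

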